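# Set the depth stop of a sharpening jig with a blade gauge

### The job

At the hardware store's sharpening counter, take the yellow-handled gauge out of the wooden rack and slide its steel blade down the slanted slot of the blue jig, pushing the brass depth stop ahead of it, until the gauge's shoulders sit flush on the steel collar around its mouth, whose height differs from day to day. Press it firmly home for a moment by feel (a push of some 10 to 20 N), never ramming or dropping it, then let go and leave it standing there. Leave the red gauge in the rack and do not disturb or knock over anything else on the counter.

Things in the scene. Friction and masses are not known exactly. Their poses are not given: they have to be found in the camera images.
- gauge_yellow: flat gauge, 0.2-0.4 kg, upright in a rack pocket, hung by its shoulders. Origin: mid tip edge of the blade; z to the handle, y along width, x thickness. Steel blade z 0-75 mm, 60 wide, 5 thick (first 10 mm: 54 wide, 3 thick); dark shoulder bar z 75-87 mm, 100 wide, 16 thick; yellow handle z 87-137 mm, 56 wide, 20 thick: grip across the 20 mm. Either rack pocket
- gauge_red: the same sort of gauge with a red handle and a 50 mm blade (shoulder bar z 50 to 62 mm, handle 62 to 112 mm from its tip origin); stays in the other pocket
- rack: fixed wooden rack, 50 (x) x 250 (y) x 95 mm high, origin under its centre; two pockets open upwards, each 12 mm (x) by 66 mm (y), centred at y = -62.5 and +62.5 mm
- slot_block: fixed blue block of the jig, 52 (x) x 120 (y) mm. Origin: centre of the slot's mouth, 115 mm above the table, in the block's sloping top face (under the collar). z points out of the slot, leaning 0.40 rad from vertical towards the robot; insertion goes along -z. Slot 8 mm wide (x), 63 mm long (y), 100 mm deep, sharp edges. On a 170 x 150 mm dark base plate
- stop_face (a point): middle of the upper face of the brass stop inside the slot. The stop slides along the slot with about 5 N of friction and stays where it is left; a red pointer on the block's +y side moves with it. Starts 35 to 53 mm below the block's top face; the blade, once home on the collar, has pushed it 61 to 71 mm below
- collar_guide: fixed guide of the landing collar; origin and axes as slot_block (tells nothing of the collar's height). It carries a steel collar, 56 x 128 mm with a 12 x 68 mm opening around the slot, locked so that its flat top stands 4 to 14 mm above the block's top face: the height is not measured, find it by touch. It bears 40 N without moving
- torch: black torch lying on the table between rack and jig, 145 mm long, 42 mm thick, origin under its middle
- drain_bottle: white bottle, 76 mm diameter, 220 mm tall, origin under its base, at the back of the table
- oil_bottle: black bottle, 72 mm diameter, 200 mm tall, origin under its base, at the back of the table
- sealer_can: can with a yellow label, 70 mm diameter, 120 mm tall, origin under its base, on the robot's left
- carton: closed cardboard box 100 x 140 x 70 mm, origin under its base, on the robot's right
- screw_tray: red open tray 100 x 160 x 40 mm, origin under its base, on the robot's left
- wrench: steel wrench 150 mm long lying flat near the robot, origin under its middle
There are look-alikes about, which are no part of the job. Leave any turquoise look-alike of the gauge_yellow alone.

How it is judged:
By the outcome, as a careful person would: the job done as asked, in the order asked, and still so for the second after the job is handed in, with the robot touching nothing.
It also fails if it takes over 56 s, if anything falls off the work surface, if the arm or the gripper's body presses on something with over 40 N, if the wrist force passes 120 N, or if a joint passes its speed limit or range.

### The arm

A 7-joint arm with a two-finger parallel gripper is mounted at the origin on the work surface. World frame = base frame: x ahead of the robot, y to its left, z up, the work surface at z = 0. Lengths are in m, angles in rad, forces in N, time in s.
With the tool pointing down it reaches from about 0.425 to 0.875 m from the base axis. Payload 4.7 kg.
Tool frame: the origin (TCP) lies midway between the tips of the shut fingers; the grasp point (between the pads) lies 19 mm behind it; z points along the fingers, y is the line along which they close (so a half turn about z gives the same grasp; the last joint's range is limited). The gripper opens to 87 mm and grips with 3 to 60 N. Pads are 19 mm wide; open, the fingers measure 117 mm over their backs; the gripper's body (75 mm by 190 mm) begins 51 mm behind the grasp point.
Start: joints at [1.351, 0.321, -0.07, 1.45, 0.023, 1.371, -0.057], TCP at [0.151, -0.632, 0.223] pointing down, gripper open.
Joint ranges: [-2.86, 2.86], [-0.3, 2.09], [-1.38, 1.24], [0.06, 2.45], [-1.56, 4.7], [0.09, 2.05], [-2.69, 2.69]. Speed limits (rad/s): [2.57, 2.57, 3.14, 3.14, 3.14, 3.14, 3.14].

### API

Orientations are given as a rotation vector (axis times angle).
In Python, from bench import ctrl gives the robot as it stands. The module is installed in compiled form; this text tells all that it offers.
- The arm moves only by the tool carry_out, never from a script. Its argument "steps" is a list of rows, each a list of 7 numbers: the turn, a rotation vector about the world's x, y, z in degrees, then the shift along the world's x, y, z in cm, then the opening, from 0 (shut) to 1 (fully open). A call has 1 to 12 rows; each row is the pose to reach, as a shift and turn from the pose commanded when the call began; what a row does not reach only later rows make up. A row lasts 1/10 s, in which the tool goes at most 50 mm and 8.59 degrees, less where a joint would pass 70% of its speed; a pose out of reach is approached as far as the arm can. A call with a gripper value outside its range is refused whole. The fingers move at their own pace and stop on an object; "squeeze" is the grip in N (left out, the last holds). Time passes only in rows, so rows that repeat a pose let the fingers close. It gives the time, the measured TCP pose, the force, the opening and the grip force at its end, in the units of the state.
- ctrl.get_state(): the state, without advancing time (a new reading comes with each control period).
- ctrl.get_image(name): name is "side" or "top" or "wrist"; returns a dict with "pixels" (480x640x3 uint8, red, green, blue), "camera_matrix" (3x3 intrinsics, pixels), "cam_to_world" (4x4, takes a point from camera to world coordinates); the wrist camera has in their place "T_tool_cam" (4x4, takes a point from camera to tool coordinates, whose origin is the TCP and whose axes are the flange's). Camera axes: x right, y down, z forward; pixel columns grow to the right and rows downward; lengths in m; the calibration is good to about 2 mm. A picture is of the moment at which its call begins: read the wrist's pose just before it. There is no depth.
- ctrl.close_job(): hands the job in; it is judged then, once.
The state is a dict: "time": time; "joint_positions": joint angles; "qd": joint speeds; "joint_torque": joint torques, N m; "position": TCP position; "tool_rot": TCP orientation; "ft_force": force on the tool from outside, world axes, zero at the start; "torque": the same for the moment, N m; "grip_width": opening from 0.0 (shut) to 1.0 (fully open); "grip_force": force on a finger pad.
Only numpy, scipy, OpenCV 4.12 (cv2) and the standard library are available. Lean on these libraries where they do the work, as an engineer would, in place of code of your own. Each camera call takes 0.05 s, during which the arm holds its last target. There are 200 camera calls.

## Working session

There is one attempt and no reset: what is moved stays moved. The work goes in short steps, Python scripts to look and compute and a tool call to move; the robot and the scene stay as the last step left them, time stands still between calls to the robot, and variables do not carry over. Pictures are saved under pics/ and viewed, at most 10 in all, crops included, and the job is handed in when it is done.

Besides the shell and the picture viewer there is one more tool, called as name(argument=value, ...) on one line, values as JSON. carry_out: Moves the arm, as the interface text tells. Its arguments: {"type":"object","properties":{"steps":{"type":"array","items":{"type":"array","items":{"type":"number"}}},"squeeze":{"type":"number"}},"required":["steps"]}

```bash
mkdir -p pics; cat > h.py <<'E'
import numpy as np, cv2, json
from bench import ctrl
def snap(n,f):
    s=ctrl.get_state(); im=ctrl.get_image(n); cv2.imwrite(f'pics/{f}.png',im['pixels'][:,:,::-1])
    d={'K':np.array(im['camera_matrix']).tolist()}
    if 'cam_to_world' in im: T=np.array(im['cam_to_world'])
    else:
        W=np.eye(4); W[:3,:3]=cv2.Rodrigues(np.array(s['tool_rot'],float))[0]; W[:3,3]=s['position']
        T=W@np.array(im['T_tool_cam'])
    d['T']=T.tolist(); json.dump(d,open(f'pics/{f}.json','w'))
def load(f):
    d=json.load(open(f'pics/{f}.json')); return np.array(d['K']),np.array(d['T'])
def ray(f,u,v):
    K,T=load(f); return T[:3,3],T[:3,:3]@np.linalg.solve(K,[u,v,1.])
def onz(f,u,v,z):
    o,r=ray(f,u,v); return o+r*(z-o[2])/r[2]
def proj(f,P):
    K,T=load(f); p=(np.atleast_2d(P)-T[:3,3])@T[:3,:3]; p=p@K.T; return p[:,:2]/p[:,2:]
E
python3 - <<'E'
from h import *
np.set_printoptions(precision=4,suppress=True)
snap('top','top0');snap('side','side0')
for f in('top0','side0'):
    K,T=load(f);print(K[0,0],K[0,2],K[1,2]);print(T)
s=ctrl.get_state();print(s)
E
```

```text
597.0254019998981 316.04392090705267 247.54177469591173
[[ 0.0045 -0.9933  0.1156  0.3429]
 [-1.     -0.0042  0.0029 -0.018 ]
 [-0.0024 -0.1156 -0.9933  1.6563]
 [ 0.      0.      0.      1.    ]]
615.4389966151706 315.0797985559686 233.29514836053863
[[-0.1926 -0.5592  0.8063 -0.9096]
 [-0.9812  0.0984 -0.1661  0.2752]
 [ 0.0135 -0.8231 -0.5677  1.1067]
 [ 0.      0.      0.      1.    ]]
{'time': 0.1, 'joint_positions': array([ 1.3511,  0.3218, -0.0701,  1.4515,  0.0226,  1.3708, -0.0569]), 'qd': array([-0.0018, -0.0009, -0.0003, -0.0018,  0.002 , -0.0004, -0.0001]), 'joint_torque': array([ -0.0004, -49.2571,  -0.4058, -31.3394,  -0.0641,   0.0395,
         0.0001]), 'position': array([ 0.1504, -0.6319,  0.2216]), 'tool_rot': array([-3.1185, -0.3663,  0.0005]), 'ft_force': array([-0.1659, -0.0987, -0.575 ]), 'torque': array([-0.0022, -0.0119, -0.0126]), 'grip_force': 0.0, 'grip_width': 1.0007583624054843}
```

View pics/top0.png

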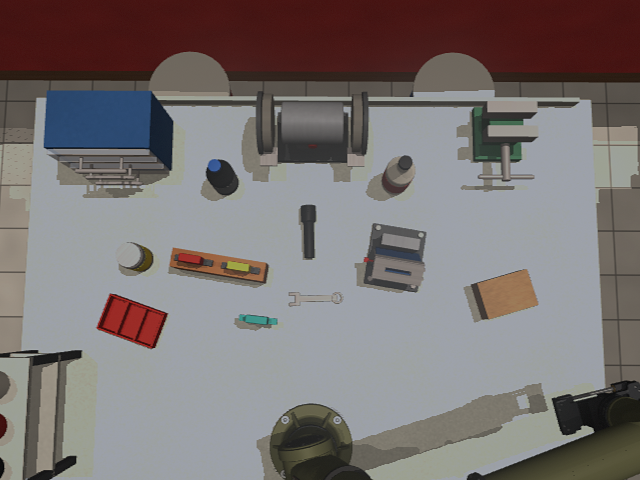

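View pics/side0.png

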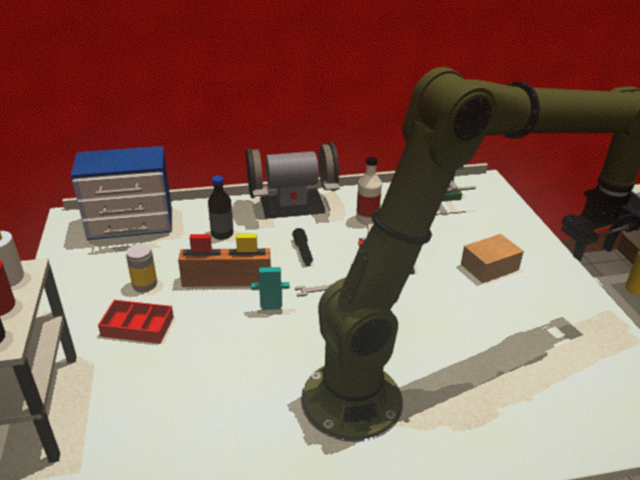

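The top view shows three candidates: yellow gauge (238,267) in the right rack pocket, red gauge (190,259), and the turquoise look-alike (258,320) standing outside the rack. The yellow one is my choice. The jig is at about (396,258), with its pointer at (365,260). I'll check this in an enlarged crop.

```bash
python3 - <<'E'
from h import *
im=cv2.imread('pics/top0.png')
a=cv2.resize(im[240:290,160:280],None,fx=6.5,fy=6.5,interpolation=cv2.INTER_CUBIC)[:, :780]
b=cv2.resize(im[220:300,350:440],None,fx=3.25*1,fy=3.25,interpolation=cv2.INTER_CUBIC)
c=np.zeros((325+260,780,3),np.uint8);c[:325]=a;c[325:325+b.shape[0],:b.shape[1]]=b
b2=cv2.resize(im[240:295,355:435],None,fx=4.7,fy=4.7,interpolation=cv2.INTER_CUBIC);c[325:325+b2.shape[0],300:300+b2.shape[1]]=b2[:260]
cv2.imwrite('pics/c0.png',c)
for n,u,v,z in[('yel top',238,266,.157),('rackA',170,249,.095),('rackB',268,264,.095),('slot',398,272,.115),('torch',308,232,.04),('turq',258,320,.13)]: print(n,onz('top0',u,v,z).round(4))
E
```

```text
yel top [0.4697 0.1828 0.157 ]
rackA [0.5191 0.3711 0.095 ]
rackB [0.4806 0.1124 0.095 ]
slot [ 0.4595 -0.2258  0.115 ]
torch [0.5737 0.0088 0.04  ]
turq [0.3347 0.1329 0.13  ]
```

View pics/c0.png

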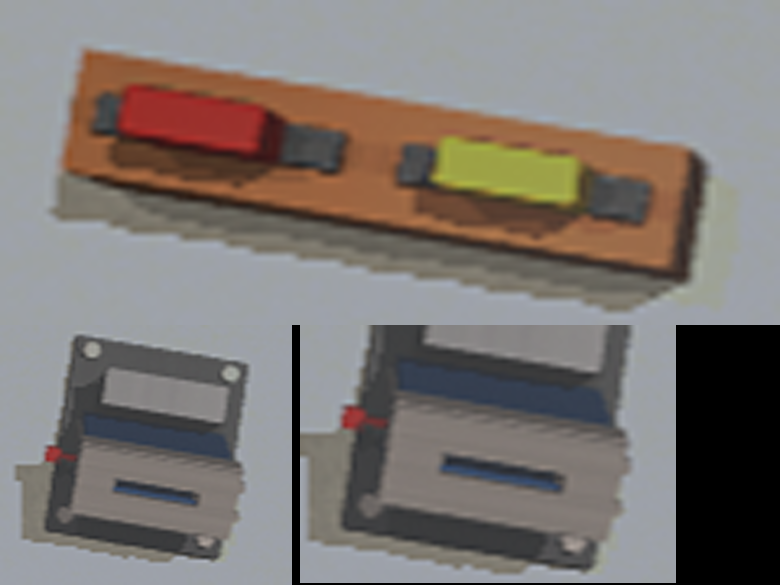

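The crop shows the yellow handle at about (238,267) with dark shoulder bars on both sides, standing in the pocket on the -y side. The collar slot runs from (385,269) to (411,274.5).

```bash
python3 - <<'E'
from h import *
np.set_printoptions(precision=4,suppress=True)
im=ctrl.get_image('wrist');print(np.array(im['T_tool_cam']),im['camera_matrix'])
f=lambda x,y:(160+x/6.5,240+y/6.5)
a=onz('top0',*f(85,50),.095);b=onz('top0',*f(690,148),.095);print(a,b,np.degrees(np.arctan2(a[0]-b[0],a[1]-b[1])),np.linalg.norm(a-b))
h=[onz('top0',*f(x,y),.157) for x,y in[(442,138),(583,155),(435,178),(578,205)]];print(np.array(h),np.mean(h,0))
g=lambda x,y:(355+(x-300)/4.7,240+(y-325)/4.7)
s=[onz('top0',*g(x,y),.124) for x,y in[(441,463),(563,485)]];print(s,np.mean(s,0))
E
```

```text
[[-0.0001 -0.958  -0.2866  0.0794]
 [ 1.     -0.0003  0.0005 -0.0005]
 [-0.0006 -0.2866  0.958  -0.1628]
 [ 0.      0.      0.      1.    ]] [[338.7973   0.     316.5541]
 [  0.     338.7973 240.7146]
 [  0.       0.       1.    ]]
[0.5226 0.3631 0.095 ] [0.4838 0.1173 0.095 ] 8.974109760122493 0.2488515009611066
[[0.4817 0.2083 0.157 ]
 [0.4753 0.1534 0.157 ]
 [0.4661 0.2106 0.157 ]
 [0.4559 0.155  0.157 ]] [0.4698 0.1818 0.157 ]
[array([ 0.4655, -0.1912,  0.124 ]), array([ 0.4537, -0.2578,  0.124 ])] [ 0.4596 -0.2245  0.124 ]
```

carry_out(steps=[[0,0,8,3,4,1,1],[0,0,16,6,8,2,1],[0,0,24,9,12,3,1],[0,0,32,12,16,4,1],[0,0,40,15,20,5,1],[0,0,48,18,24,6,1],[0,0,56,21,28,7,1],[0,0,62,24,32,7.7,1],[0,0,65,27,36,7.7,1],[0,0,65,30,40,7.7,1],[0,0,65,31,40.7,7.7,1],[0,0,65,31,40.7,7.7,1]])

```text
time: 1.35
position: [0.4627, -0.2215, 0.2996]
tool_rot: [-2.427, -1.994, -0.002]
ft_force: [0.3, -1.1, 0.4]
grip_width: 1.002
grip_force: 0.0
```

```bash
python3 - <<'E'
from h import *
print(ctrl.get_state())
snap('wrist','w1')
E
```

```text
{'time': 1.35, 'joint_positions': array([ 0.93364037,  0.02320715, -0.54363392,  1.646187  ,  0.01087152,
        1.4751621 ,  0.19390427]), 'qd': array([ 0.03990862, -0.00554089,  0.07483388,  0.01197773,  0.03188884,
        0.01128502,  0.03851484]), 'joint_torque': array([ -0.77761302, -28.8122946 ,  -1.14808682, -31.95559859,
        -0.19444257,  -0.05044703,  -0.29541962]), 'position': array([ 0.46266701, -0.22149037,  0.29955958]), 'tool_rot': array([-2.42715667e+00, -1.99427683e+00, -1.92194237e-03]), 'ft_force': array([ 0.28219399, -1.12641194,  0.37590934]), 'torque': array([-0.079439  , -0.11609422,  0.01064239]), 'grip_force': 0.0, 'grip_width': 1.0024040234869191}
```

View pics/w1.png

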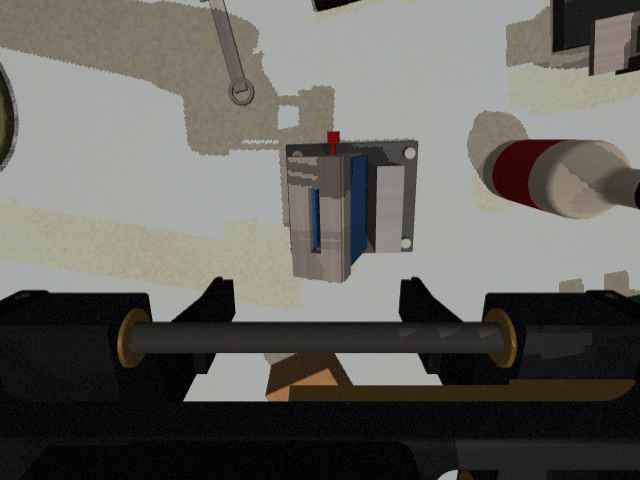

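The wrist view shows the jig at (350,200). The collar opening runs from (317,189) to (316,252) and the red pointer is at (333,140). I'll enlarge it to refine.

```bash
python3 - <<'E'
from h import *
im=cv2.imread('pics/w1.png')
cv2.imwrite('pics/c1.png',cv2.resize(im[130:290,275:435],None,fx=3.7,fy=3.7,interpolation=cv2.INTER_CUBIC))
E
```

```text
(no output)
```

View pics/c1.png

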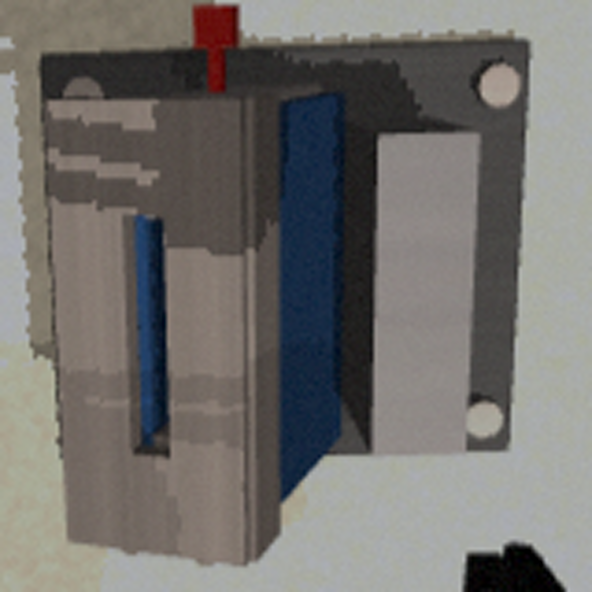

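carry_out(steps=[[0,0,0,1,4,0,1],[0,0,0,2,8,0,1],[0,0,0,2,12,0,1],[0,0,0,2,16,0,1],[0,0,0,2,20,0,1],[0,0,1,2,24,0,1],[0,0,1,1,28,0,1],[0,0,1,1,32,0,1],[0,0,1,0.5,36,0,1],[0,0,2,0.5,39,0,1],[0,0,2,0.5,40,0,1],[0,0,2,0.5,40,0,1]])

```text
time: 2.6
position: [0.4656, 0.1742, 0.2994]
tool_rot: [2.399, 2.028, -0.001]
ft_force: [-0.1, -0.6, -0.6]
grip_width: 1.0
grip_force: 0.0
```

```bash
python3 - <<'E'
from h import *
print(ctrl.get_state()['position'],ctrl.get_state()['tool_rot'])
snap('wrist','w2')
im=cv2.imread('pics/w2.png');cv2.imwrite('pics/w2c.png',cv2.resize(im[40:300,180:500],None,fx=2.3,fy=2.3,interpolation=cv2.INTER_CUBIC))
E
```

```text
[0.46562438 0.17423513 0.29940678] [ 2.39924421e+00  2.02799361e+00 -8.45829392e-04]
```

View pics/w2c.png

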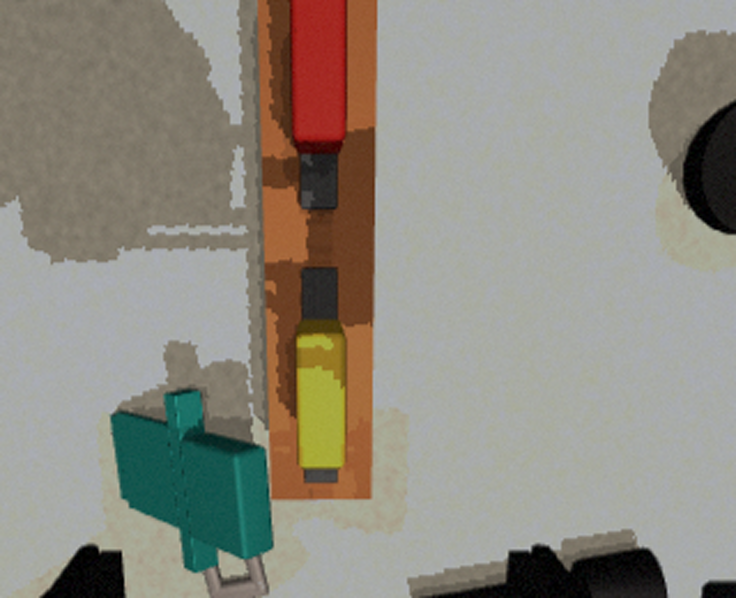

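Crop c1 has the collar top face corners at (47,102), (244,97), (247,562) and (69,543), and the opening corners at (127,214), (168,215), (170,455) and (133,455). Crop w2c has the yellow handle's top face between (300,335) and (343,468), with the turquoise look-alike to its left.

```bash
cat > fit.py <<'E'
from h import *
from scipy.optimize import least_squares
from scipy.spatial.transform import Rotation as Ro
np.set_printoptions(precision=4,suppress=True)
px=np.array([(47,102),(244,97),(247,562),(69,543),(127,214),(168,215),(170,455),(133,455)])/3.7+[275,130]
L=np.array([(-28,64),(28,64),(28,-64),(-28,-64),(-6,34),(6,34),(6,-34),(-6,-34)])/1e3
def rot(yaw): return (Ro.from_euler('z',yaw)*Ro.from_euler('y',-.4)).as_matrix()
def P(p): return np.r_['-1',L,np.full((8,1),p[3])]@rot(p[2]).T+[p[0],p[1],.115]
r=least_squares(lambda p:(proj('w1',P(p))-px).ravel(),[.46,-.225,-.2,.009])
print('wrist',r.x,np.degrees(r.x[2]),r.fun.reshape(-1,2).round(1).tolist())
pt=np.array([(441,459),(563,483)])/4.7-np.array([300,325])/4.7+[355,240]
print('top pred',proj('top0',P(r.x))[4:].round(1).tolist(),'seen',pt.tolist())
q=np.array([(300,335),(345,335),(343,468),(298,468)])/2.3+[180,40]
w=np.array([onz('w2',u,v,.157) for u,v in q]);print(w,w.mean(0))
rk=np.array([(377,0),(371,498),(272,498),(258,0)])/2.3+[180,40]
w=np.array([onz('w2',u,v,.095) for u,v in rk]);print(w,np.degrees(np.arctan2(*(w[0]-w[1])[:2])),np.degrees(np.arctan2(*(w[3]-w[2])[:2])))
s=ctrl.get_state();R=Ro.from_rotvec(s['tool_rot']).as_matrix();print(R,np.degrees(np.arctan2(R[1,0],R[0,0])))
E
python3 fit.py
```

```text
wrist [ 0.466  -0.2228 -0.1674  0.0109] -9.591362816262672 [[0.0, -0.4], [-0.0, 0.5], [0.0, 0.8], [0.1, -0.8], [-0.5, -0.0], [-0.4, 0.0], [0.7, 0.5], [0.1, -0.7]]
top pred [[383.6, 270.7], [384.5, 266.4], [410.6, 270.9], [409.7, 275.2]] seen [[385.0, 268.51063829787233], [410.9574468085106, 273.6170212765957]]
[[0.4671 0.214  0.157 ]
 [0.4844 0.2111 0.157 ]
 [0.4752 0.1576 0.157 ]
 [0.457  0.1607 0.157 ]] [0.4709 0.1858 0.157 ]
[[0.5204 0.338  0.095 ]
 [0.4857 0.1204 0.095 ]
 [0.437  0.1287 0.095 ]
 [0.4714 0.3462 0.095 ]] 9.040258604515081 8.965557712425614
[[ 0.1688  0.9857 -0.0006]
 [ 0.9857 -0.1688 -0.001 ]
 [-0.0011 -0.0004 -1.    ]] 80.28418510547206
```

carry_out(steps=[[0,0,0.6,0.5,1.1,-3,1],[0,0,0.6,0.5,1.1,-7,1],[0,0,0.6,0.5,1.1,-11,1],[0,0,0.6,0.5,1.1,-14,1],[0,0,0.6,0.5,1.1,-16,1],[0,0,0.6,0.5,1.1,-17.5,1],[0,0,0.6,0.5,1.1,-18.4,1],[0,0,0.6,0.5,1.1,-18.6,1],[0,0,0.6,0.5,1.1,-18.6,1]])

```text
time: 3.55
position: [0.4711, 0.1853, 0.114]
tool_rot: [2.389, 2.039, 0.001]
ft_force: [-0.3, -0.2, 0.7]
grip_width: 1.005
grip_force: 0.0
```

carry_out(steps=[[0,0,0,0,0,0,0.15],[0,0,0,0,0,0,0.1],[0,0,0,0,0,0,0],[0,0,0,0,0,0,0],[0,0,0,0,0,0,0],[0,0,0,0,0,0,0],[0,0,0,0,0,0,0],[0,0,0,0,0,0,0]], squeeze=45)

```text
time: 4.35
position: [0.4706, 0.1857, 0.1136]
tool_rot: [2.389, 2.04, 0.0]
ft_force: [0.0, -0.3, -0.9]
grip_width: 0.357
grip_force: 0.0
```

carry_out(steps=[[0,0,0,0,0,0,0],[0,0,0,0,0,0,0],[0,0,0,0,0,0,0],[0,0,0,0,0,0,0],[0,0,0,0,0,0,0]])

```text
time: 4.85
position: [0.4704, 0.1857, 0.1136]
tool_rot: [-2.389, -2.04, 0.0]
ft_force: [-0.9, 0.2, 0.8]
grip_width: 0.225
grip_force: 45.0
```

carry_out(steps=[[0,0,0,0,0,0.5,0],[0,0,0,0,0,1.5,0],[0,0,0,0,0,3,0],[0,0,0,0,0,5,0],[0,0,0,0,0,7.5,0],[0,0,0,0,0,10,0],[0,0,0,0,0,12.5,0],[0,0,0,0,0,15,0],[0,0,0,0,0,17,0],[0,0,0,0,0,18.3,0],[0,0,0,0,0,18.6,0],[0,0,0,0,0,18.6,0]])

```text
time: 6.05
position: [0.4705, 0.1857, 0.2997]
tool_rot: [2.388, 2.04, 0.0]
ft_force: [-0.1, 0.5, -3.8]
grip_width: 0.228
grip_force: 45.0
```

```bash
cat > tgt.py <<'E'
import sys
from h import *
from scipy.spatial.transform import Rotation as Ro
np.set_printoptions(precision=4,suppress=True)
O=np.array([.466,-.2228,.115]);yaw=-.1674
B=(Ro.from_euler('z',yaw)*Ro.from_euler('y',-.4)).as_matrix()
G=np.c_[B[:,1],B[:,0],-B[:,2]]   # tool x=gauge y, tool y=gauge x, tool z=-slot z
def rel(d,ty=.0936):
    s=ctrl.get_state();R=Ro.from_rotvec(s['tool_rot'])
    p=O+(d+ty)*B[:,2]
    return (Ro.from_matrix(G)*R.inv()).as_rotvec(degrees=True),100*(p-s['position'])
if __name__=='__main__':
    for d in map(float,sys.argv[1:]): print(d,*rel(d))
    s=ctrl.get_state();print(s['time'],s['position'],s['ft_force'],s['grip_width'],B[:,2],B[:,1])
    print('slot-frame TCP mm',1e3*B.T@(s['position']-O),'F',B.T@s['ft_force'])
E
python3 tgt.py .035 .08
```

```text
0.035 [ -3.6878 -22.5914  -0.5877] [ -5.3894 -40.0183  -6.627 ]
0.08 [ -3.6878 -22.5914  -0.5877] [ -7.1173 -39.7263  -2.4822]
6.05 [0.4705 0.1857 0.2997] [-0.0582  0.4715 -3.7654] 0.22778572848580494 [-0.384   0.0649  0.9211] [0.1666 0.986  0.    ]
slot-frame TCP mm [ 13.3375 403.5682 194.9105] F [-1.5916  0.4552 -3.4152]
```

carry_out(steps=[[0,0,0,-0.5,-1.5,0,0],[-0.3,-2,0,-1,-5,0,0],[-0.6,-4,0,-2,-9,0,0],[-1,-7,-0.2,-3,-13.5,0,0],[-1.6,-10,-0.3,-4,-18,0,0],[-2.1,-13,-0.4,-5,-22.5,0,0],[-2.6,-16,-0.5,-6,-27,0,0],[-3.1,-19,-0.5,-7,-31.5,-0.5,0],[-3.5,-21.5,-0.6,-7.1,-35,-1,0],[-3.7,-22.6,-0.6,-7.1,-38,-2,0],[-3.7,-22.6,-0.6,-7.1,-39.7,-2.5,0],[-3.7,-22.6,-0.6,-7.1,-39.7,-2.5,0]])

```text
time: 7.25
position: [0.4488, -0.0681, 0.2108]
tool_rot: [2.253, 1.896, 0.282]
ft_force: [-1.1, -3.6, -2.4]
grip_width: 0.225
grip_force: 45.0
```

```bash
python3 tgt.py .08 .035
```

```text
0.08 [-2.808  -7.4586 -0.0681] [ -4.9489 -14.345    6.4113]
0.035 [-2.808  -7.4586 -0.0681] [ -3.221  -14.637    2.2665]
7.25 [ 0.4488 -0.0681  0.2108] [-1.1257 -3.5724 -2.3717] 0.22465728549493813 [-0.384   0.0649  0.9211] [0.1666 0.986  0.    ]
slot-frame TCP mm [ -2.0366 149.6906 104.8535] F [-1.3977 -3.71   -1.9841]
```

```bash
python3 - <<'E'
from h import *
np.set_printoptions(precision=3,suppress=True)
s=ctrl.get_state();print(s['joint_positions'],s['qd'],s['position'],s['tool_rot'])
E
```

```text
[ 0.308 -0.299 -0.172  2.123 -0.078  1.05  -0.005] [ 2.175 -0.017 -1.847  0.042 -0.645 -0.239  0.776] [ 0.449 -0.068  0.211] [2.253 1.896 0.282]
```

carry_out(steps=[[0,0,0,0,0,0,0],[0,0,0,0,0,0,0]])

```text
time: 7.45
position: [0.4513, -0.062, 0.2135]
tool_rot: [2.239, 1.901, 0.273]
ft_force: [0.2, 0.6, -2.8]
grip_width: 0.228
grip_force: 45.0
```

```bash
python3 tgt.py .08 .05 .035;  python3 - <<'E'
from h import *
np.set_printoptions(precision=3,suppress=True)
s=ctrl.get_state();print(s['joint_positions'],s['qd'],s['position'],s['tool_rot'])
E
```

```text
0.08 [-2.1941 -7.4144 -0.4645] [ -5.1959 -14.9572   6.1392]
0.05 [-2.1941 -7.4144 -0.4645] [ -4.044  -15.1519   3.376 ]
0.035 [-2.1941 -7.4144 -0.4645] [ -3.468  -15.2492   1.9944]
7.45 [ 0.4513 -0.062   0.2135] [ 0.2142  0.6435 -2.8406] 0.22750162751709327 [-0.384   0.0649  0.9211] [0.1666 0.986  0.    ]
slot-frame TCP mm [  0.3268 156.139  106.8085] F [-1.0104  0.6702 -2.6569]
[ 0.345 -0.3   -0.223  2.116 -0.082  1.053 -0.008] [ 0.009 -0.006 -0.06  -0.027 -0.    -0.002  0.   ] [ 0.451 -0.062  0.214] [2.239 1.901 0.273]
```

carry_out(steps=[[0.5,3,0,0.5,0,1.5,0],[1,6,0,1,0,3.5,0],[1.7,10,0,1.5,0,5.5,0],[1.7,10,0,2,-1,7.5,0],[1.7,10,0,2,-4,8,0],[1.7,10,0,2,-8,8,0],[1.7,10,0,1.5,-12,8,0],[1.7,10,0,1,-15,8,0],[1.7,10,0,1,-16,8,0],[1.7,10,0,1,-16,8,0]])

```text
time: 8.45
position: [0.4627, -0.2229, 0.2946]
tool_rot: [2.351, 1.991, 0.112]
ft_force: [-0.1, -0.1, -4.0]
grip_width: 0.23
grip_force: 45.0
```

```bash
python3 tgt.py .08 .05 .035;  python3 - <<'E'
from h import *
np.set_printoptions(precision=3,suppress=True)
s=ctrl.get_state();print(s['joint_positions'],s['qd'],s['position'],s['tool_rot'])
E
```

```text
0.08 [ -3.8985 -17.2631  -0.3256] [-6.3317  1.1405 -1.9747]
0.05 [ -3.8985 -17.2631  -0.3256] [-5.1798  0.9458 -4.7379]
0.035 [ -3.8985 -17.2631  -0.3256] [-4.6038  0.8485 -6.1195]
8.45 [ 0.4627 -0.2229  0.2946] [-0.1412 -0.1321 -4.0155] 0.22953743811585786 [-0.384   0.0649  0.9211] [0.1666 0.986  0.    ]
slot-frame TCP mm [ 66.9438  -0.6955 166.7365] F [-1.6716 -0.1538 -3.6529]
[ 0.48  -0.057 -0.051  1.735 -0.044  1.38   0.27 ] [-0.029 -0.016 -0.036  0.014 -0.028  0.011 -0.013] [ 0.463 -0.223  0.295] [2.351 1.991 0.112]
```

```bash
cat > kin.py <<'E'
from h import *
from scipy.optimize import least_squares
from scipy.spatial.transform import Rotation as Ro
np.set_printoptions(precision=4,suppress=True)
D=[([1.3511,.3218,-.0701,1.4515,.0226,1.3708,-.0569],[.1504,-.6319,.2216],[-3.1185,-.3663,.0005]),
([.93364,.0232,-.54363,1.64619,.01087,1.47516,.1939],[.46267,-.22149,.29956],[-2.42716,-1.99428,-.0019]),
([.345,-.3,-.223,2.116,-.082,1.053,-.008],[.4513,-.062,.2135],[2.239,1.901,.273])]
s=ctrl.get_state();D.append((s['joint_positions'],s['position'],s['tool_rot']))
def fk(q,p,sg):
    h,a,b,c,e,f,y0=p
    R=Ro.identity();x=np.array([0,0,h])
    R=R*Ro.from_euler('z',sg[0]*q[0])*Ro.from_euler('y',q[1])*Ro.from_euler('z',sg[1]*q[2])
    x=x+R.apply([e,0,a]); R=R*Ro.from_euler('y',q[3]); x=x+R.apply([f,0,0])
    R=R*Ro.from_euler('z',sg[2]*q[4]); x=x+R.apply([0,0,b]); R=R*Ro.from_euler('y',q[5])*Ro.from_euler('z',sg[3]*q[6]+y0)
    return x+R.apply([0,0,c]),R
if __name__=='__main__':
  import itertools
  best=None
  for sg in itertools.product([1,-1],repeat=4):
   for y0 in(0,1.57,3.14,-1.57):
    def res(p):
        o=[]
        for q,x,r in D:
            X,R=fk(q,p,sg);o+=[X-x,.3*(R.inv()*Ro.from_rotvec(r)).as_rotvec()]
        return np.concatenate(o)
    m=least_squares(res,[.3,.4,.4,.25,0,0,y0],loss='soft_l1',f_scale=.02)
    if best is None or m.cost<best[0]: best=(m.cost,sg,m.x,res(m.x))
  print(best[:3]);print(best[3].reshape(-1,6))
  sg,p=best[1:3];from tgt import O,G,B
  lo=np.array([-2.86,-.3,-1.38,.06,-1.56,.09,-2.69]);hi=np.array([2.86,2.09,1.24,2.45,4.7,2.05,2.69])
  for d in(.035,.02,0,-.03,-.064):
   x=O+(d+.0936)*B[:,2]
   for q3 in(-1.2,-.9,-.6,-.3,0,.3,.6):
    def rr(q):
        q=np.insert(q,2,q3);X,R=fk(q,p,sg);return np.r_[X-x,.3*(R.inv()*Ro.from_matrix(G)).as_rotvec()]
    i=[0,1,3,4,5,6];m=least_squares(rr,np.clip(np.array(s['joint_positions'])[i],lo[i]+.01,hi[i]-.01),bounds=(lo[i],hi[i]))
    print(d,q3,round(1e3*np.linalg.norm(m.fun),2),m.x)
E
python3 kin.py
```

```text
(np.float64(0.001001887213845006), (-1, -1, -1, -1), array([-0.1563,  0.3553,  0.4833,  0.063 ,  0.0191, -0.2114,  1.571 ]))
[[ 0.0226  0.0093  0.0004 -0.     -0.     -0.0001]
 [ 0.0228  0.0152  0.0005  0.     -0.     -0.0001]
 [ 0.0016  0.0309 -0.0017 -0.      0.      0.0002]
 [ 0.0003  0.0157  0.0008 -0.     -0.     -0.0001]]
0.035 -1.2 64.23 [ 1.9374 -0.3     1.861  -0.5292  1.126   0.714 ]
0.035 -0.9 33.68 [ 1.5971 -0.3     1.9556 -0.483   1.0804  0.6824]
0.035 -0.6 8.4 [ 1.2394 -0.3     2.0294 -0.4009  1.0325  0.614 ]
0.035 -0.3 0.0 [ 0.8624 -0.2748  2.0534 -0.2745  0.9927  0.4998]
0.035 0 0.0 [ 0.4921 -0.2599  2.0534 -0.1509  0.9723  0.3863]
0.035 0.3 0.0 [ 0.1217 -0.2748  2.0534 -0.0241  0.9639  0.2695]
0.035 0.6 8.4 [-0.2552 -0.3     2.0294  0.113   0.974   0.1448]
0.02 -1.2 60.87 [ 1.9226 -0.3     1.8937 -0.5342  1.092   0.7173]
0.02 -0.9 30.36 [ 1.5841 -0.3     1.9859 -0.4875  1.0483  0.6849]
0.02 -0.6 5.23 [ 1.2289 -0.3     2.0579 -0.4046  1.0019  0.6157]
0.02 -0.3 0.0 [ 0.853  -0.2656  2.0726 -0.2725  0.9636  0.4965]
0.02 0 0.0 [ 0.4879 -0.2513  2.0726 -0.1521  0.9443  0.
[... 773 characters left out ...]
 [ 0.8226 -0.2261  2.1281 -0.2639  0.8665  0.4845]
-0.03 0 0.0 [ 0.4749 -0.2145  2.1281 -0.1574  0.8511  0.389 ]
-0.03 0.3 0.0 [ 0.1272 -0.2261  2.1281 -0.0483  0.8435  0.2909]
-0.03 0.6 0.0 [-0.2341 -0.2694  2.1281  0.0922  0.8455  0.1643]
-0.064 -1.2 34.32 [ 1.8497 -0.3     2.0659 -0.5787  0.9099  0.7498]
-0.064 -0.9 4.46 [ 1.5195 -0.3     2.1466 -0.5271  0.8755  0.7117]
-0.064 -0.6 0.0 [ 1.1494 -0.2268  2.1584 -0.3697  0.8242  0.5754]
-0.064 -0.3 0.0 [ 0.8031 -0.1917  2.1584 -0.2561  0.8007  0.4752]
-0.064 0 0.0 [ 0.4666 -0.1822  2.1584 -0.1626  0.7881  0.3922]
-0.064 0.3 0.0 [ 0.13   -0.1917  2.1584 -0.067   0.7811  0.307 ]
-0.064 0.6 0.0 [-0.2163 -0.2268  2.1584  0.0549  0.7807  0.1984]
```

carry_out(steps=[[-0.5,-2.5,0,-0.5,0.1,-0.3,0],[-1.2,-5.5,-0.1,-1.3,0.3,-0.8,0],[-2,-8.5,-0.2,-2.2,0.4,-1.5,0],[-2.7,-11.5,-0.2,-3,0.5,-2.5,0],[-3.3,-14.5,-0.3,-3.8,0.7,-3.8,0],[-3.9,-17.3,-0.3,-4.4,0.8,-5,0],[-3.9,-17.3,-0.3,-4.6,0.85,-5.8,0],[-3.9,-17.3,-0.3,-4.6,0.85,-6.1,0],[-3.9,-17.3,-0.3,-4.6,0.85,-6.1,0]])

```text
time: 9.35
position: [0.4265, -0.2245, 0.2223]
tool_rot: [2.171, 1.825, 0.351]
ft_force: [-2.5, -1.5, -1.5]
grip_width: 0.23
grip_force: 45.0
```

```bash
python3 tgt.py .035 .015;  python3 - <<'E'
from h import *
np.set_printoptions(precision=3,suppress=True)
s=ctrl.get_state();print(s['joint_positions'],s['qd'],s['position'],s['tool_rot'])
snap('wrist','w3');snap('side','s3')
a=cv2.imread('pics/w3.png')[60:400,140:500];cv2.imwrite('pics/w3c.png',cv2.resize(a,None,fx=1.75,fy=1.75,interpolation=cv2.INTER_CUBIC))
E
```

```text
0.035 [-0.4654 -1.3531  0.2461] [-0.986   1.0056  1.1152]
0.015 [-0.4654 -1.3531  0.2461] [-0.2181  0.8759 -0.7269]
9.35 [ 0.4265 -0.2245  0.2223] [-2.5338 -1.4693 -1.5489] 0.2304667161829109 [-0.384   0.0649  0.9211] [0.1666 0.986  0.    ]
slot-frame TCP mm [  6.1552  -8.2728 113.8896] F [-2.6789 -1.8709 -0.549 ]
[ 0.727 -0.302 -0.161  2.128 -0.233  0.975  0.491] [-2.21  -0.001  1.942  0.047  0.71  -0.108 -0.599] [ 0.426 -0.225  0.222] [2.171 1.825 0.351]
```

View pics/w3c.png

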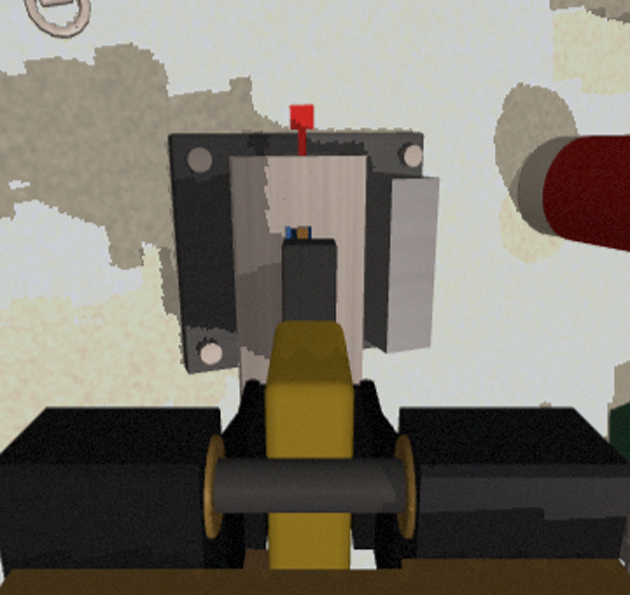

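carry_out(steps=[[0,0,0,0,0,0,0],[0,0,0,0,0,0,0],[0,0,0,0,0,0,0]])

```text
time: 9.75
position: [0.4309, -0.2211, 0.2252]
tool_rot: [2.16, 1.835, 0.37]
ft_force: [-0.3, -1.4, -3.7]
grip_width: 0.226
grip_force: 45.0
```

```bash
cat > st.py <<'E'
from h import *
np.set_printoptions(precision=4,suppress=True)
s=ctrl.get_state();print(s['joint_positions'],s['qd'],s['tool_rot'],s['torque'])
E
python3 tgt.py .025 .02 .015; python3 st.py
```

```text
0.025 [-0.8299 -0.7907 -0.4304] [-1.045   0.5952 -0.0994]
0.02 [-0.8299 -0.7907 -0.4304] [-0.853   0.5628 -0.5599]
0.015 [-0.8299 -0.7907 -0.4304] [-0.6611  0.5303 -1.0205]
9.75 [ 0.4309 -0.2211  0.2252] [-0.3307 -1.4275 -3.7472] 0.22581200100030877 [-0.384   0.0649  0.9211] [0.1666 0.986  0.    ]
slot-frame TCP mm [ 10.7914  -4.1276 115.1167] F [-1.5405 -1.4626 -3.4171]
[ 0.6802 -0.3008 -0.1227  2.1249 -0.2326  0.9741  0.4921] [ 0.0059  0.0012  0.0037  0.0029  0.005  -0.001  -0.001 ] [2.1595 1.8347 0.3701] [ 0.0297  0.6388 -0.0409]
```

```bash
cat > kin2.py <<'E'
from kin import *
from tgt import O,G,B
D+=[([.48,-.057,-.051,1.735,-.044,1.38,.27],[.4627,-.2229,.2946],[2.351,1.991,.112]),
([.308,-.299,-.172,2.123,-.078,1.05,-.005],[.4488,-.0681,.2108],[2.253,1.896,.282])]
def fk(q,p):
    o=p.reshape(5,3); R=Ro.identity();x=np.zeros(3)
    for k,(ax,sg,j) in enumerate([('z',-1,0),('y',1,1),('z',-1,2),('y',1,3),('z',-1,4),('y',1,5),('z',-1,6)]):
        R=R*Ro.from_euler(ax,sg*q[j])
        if k in(0,2,3,4): x=x+R.apply(o[[0,0,1,2,3][k]])
        if k==5: x=x+R.apply(o[4])
    return x,R*Ro.from_euler('z',np.pi/2)
p0=np.array([0,0,.3,0,0,.4,0,0,0,0,0,.4,0,0,.25])
m=least_squares(lambda p:np.r_[np.concatenate([fk(q,p)[0]-x for q,x,r in D]),1e-3*(p-p0)],p0)
p=m.x;print(p.reshape(5,3));print(np.abs(m.fun[:18]).reshape(-1,3)*1e3)
lo=np.array([-2.86,-.298,-1.38,.06,-1.56,.09,-2.69]);hi=np.array([2.86,2.09,1.24,2.45,4.7,2.05,2.69])
for d in(.025,.02,.015,0,-.03,-.064):
   x=O+(d+.0936)*B[:,2]
   for q3 in(-.3,-.1,.1,.3):
    def rr(q):
        q=np.insert(q,2,q3);X,R=fk(q,p);return np.r_[X-x,.3*(R.inv()*Ro.from_matrix(G)).as_rotvec()]
    i=[0,1,3,4,5,6];m=least_squares(rr,np.clip(np.array(s['joint_positions'])[i],lo[i]+.01,hi[i]-.01),bounds=(lo[i],hi[i]))
    print(d,q3,round(1e3*np.linalg.norm(m.fun),2),m.x)
E
python3 kin2.py
```

```text
[[ 0.0002 -0.0155  0.2486]
 [-0.0002 -0.0057  0.4677]
 [-0.0005 -0.0057  0.0566]
 [-0.      0.0002  0.4566]
 [ 0.0002  0.0002  0.3682]]
[[0.141  0.0351 0.0161]
 [0.0044 0.0112 0.0235]
 [0.0331 0.0521 0.0766]
 [0.0278 0.0341 0.0135]
 [0.0824 0.1707 0.0538]
 [0.0299 0.0383 0.0758]]
0.025 -0.3 14.23 [ 0.897  -0.298   2.1181 -0.3037  0.9936  0.5572]
0.025 -0.1 13.28 [ 0.6525 -0.298   2.1271 -0.2187  0.9795  0.4795]
0.025 0.1 16.29 [ 0.4116 -0.298   2.1252 -0.1335  0.9776  0.4047]
0.025 0.3 23.04 [ 0.1764 -0.298   2.1126 -0.0547  0.9872  0.3392]
0.02 -0.3 12.18 [ 0.8929 -0.298   2.128  -0.3043  0.9783  0.5561]
0.02 -0.1 11.25 [ 0.6489 -0.298   2.137  -0.2185  0.9642  0.4778]
0.02 0.1 14.27 [ 0.4086 -0.298   2.1351 -0.1325  0.9623  0.4025]
0.02 0.3 21.01 [ 0.1741 -0.298   2.1226 -0.0529  0.9719  0.3365]
0.015 -0.3 10.1 [ 0.8887 -0.298   2.1379 -0.3049  0.9629  0.5551]
0.015 -0.1 9.19 [ 0.6454 -0.298   2.1468 -0.2182  0.9489  0.4761]
0.015 0.1 12.2 [ 0.4057 -0.298   2.145  -0.1314  0.947   0.4002]
0.015 0.3 18.93 [ 0.1718 -0.298   2.1326 -0.0511  0.9566  0.3337]
0 -0.3 3.61 [ 0.8763 -0.298   2.1675 -0.3071  0.9167  0.552 ]
0 -0.1 2.74 [ 0.6347 -0.298   2.1763 -0.2176  0.9029  0.4709]
0 0.1 5.77 [ 0.3968 -0.298   2.1745 -0.128   0.9011  0.3929]
0 0.3 12.46 [ 0.1647 -0.298   2.1623 -0.0452  0.9103  0.3247]
-0.03 -0.3 0.0 [ 0.8498 -0.2587  2.1974 -0.298   0.8365  0.5384]
-0.03 -0.1 0.0 [ 0.6173 -0.2572  2.2039 -0.2166  0.8264  0.4659]
-0.03 0.1 0.0 [ 0.3859 -0.2677  2.2104 -0.132   0.8207  0.3917]
-0.03 0.3 0.0 [ 0.1522 -0.2917  2.2167 -0.0359  0.82    0.3088]
-0.064 -0.3 0.0 [ 0.822  -0.1927  2.2149 -0.2808  0.7507  0.5202]
-0.064 -0.1 0.0 [ 0.6003 -0.1936  2.2214 -0.2168  0.7438  0.4635]
-0.064 0.1 0.0 [ 0.3795 -0.203   2.2279 -0.1493  0.7394  0.4052]
-0.064 0.3 0.0 [ 0.1575 -0.2223  2.2342 -0.0722  0.7377  0.3399]
```

```bash
cat > plan.py <<'E'
import io,contextlib
with contextlib.redirect_stdout(io.StringIO()):
    from kin2 import *
K,_=load('w3');T=np.array([[-.0001,-.958,-.2866,.0794],[1,-.0003,.0005,-.0005],[-.0006,-.2866,.958,-.1628],[0,0,0,1]])
def tp(P): c=(np.array(P)-T[:3,3])@T[:3,:3]@K.T; return c[:,:2]/c[:,2:]
print('bar end top pred',tp([(.05,-.008,.0066),(.05,.008,.0066)]).round(1).tolist(),'seen (301.1,197.1),(332,197.1)')
print('handle top pred',tp([(.028,-.01,-.0434),(.028,.01,-.0434)]).round(1).tolist(),'seen (293,278.3),(342,278.3)')
i=[0,1,3,4,5,6]
for d in(.022,.018,.015,.01,.005,0,-.005,-.01,-.02):
  for dl in np.radians([0,.5,1,1.5,2,2.5,3,3.5,4,5]):
    Rt=Ro.from_rotvec(dl*B[:,1])*Ro.from_matrix(G); x=O+d*B[:,2]-.0936*Rt.as_matrix()[:,2]
    best=9
    for q3 in(-.25,-.15,-.05):
      def rr(q):
        X,R=fk(np.insert(q,2,q3),p);return np.r_[X-x,.3*(R.inv()*Rt).as_rotvec()]
      m=least_squares(rr,np.array(s['joint_positions'])[i]);best=min(best,-m.x[1])
    if best<.288:
        r0=Ro.from_rotvec(s['tool_rot']);print(d,np.degrees(dl),'q2',-best,'turn',(Rt*r0.inv()).as_rotvec(degrees=True).round(2),'shift',(100*(x-s['position'])).round(2));break
E
python3 plan.py
```

```text
bar end top pred [[301.5, 200.3], [333.2, 200.3]] seen (301.1,197.1),(332,197.1)
handle top pred [[291.5, 280.1], [343.9, 280.1]] seen (293,278.3),(342,278.3)
0.022 4.0 q2 -0.2809508170459138 turn [-0.18  3.16 -0.41] shift [-0.33  0.47 -0.14]
0.018 3.5 q2 -0.2828490562235371 turn [-0.26  2.66 -0.41] shift [-0.25  0.46 -0.54]
0.015 3.0000000000000004 q2 -0.2860610478663799 turn [-0.34  2.17 -0.41] shift [-0.21  0.45 -0.84]
0.01 2.5 q2 -0.28612882147851454 turn [-0.42  1.68 -0.42] shift [-0.09  0.43 -1.33]
0.005 2.0 q2 -0.28594884163608436 turn [-0.5   1.18 -0.42] shift [ 0.02  0.41 -1.82]
0 1.5000000000000002 q2 -0.2855121203533698 turn [-0.59  0.69 -0.42] shift [ 0.14  0.4  -2.31]
-0.005 1.0 q2 -0.2848093323335354 turn [-0.67  0.2  -0.42] shift [ 0.26  0.38 -2.8 ]
-0.01 0.5 q2 -0.28383080700058455 turn [-0.75 -0.3  -0.43] shift [ 0.37  0.36 -3.29]
-0.02 0.0 q2 -0.2739833367380747 turn [-0.83 -0.79 -0.43] shift [ 0.68  0.3  -4.24]
```

carry_out(steps=[[-0.1,1.5,-0.2,-0.1,0.2,0,0],[-0.2,3.2,-0.4,-0.3,0.4,-0.1,0],[-0.25,2.9,-0.4,-0.3,0.4,-0.3,0],[-0.26,2.7,-0.4,-0.26,0.4,-0.54,0],[-0.26,2.7,-0.4,-0.26,0.4,-0.54,0],[-0.26,2.7,-0.4,-0.26,0.4,-0.54,0]])

```text
time: 10.35
position: [0.4271, -0.2186, 0.2193]
tool_rot: [2.192, 1.847, 0.314]
ft_force: [-0.2, 0.3, -3.6]
grip_width: 0.229
grip_force: 45.0
```

```bash
cat > rep.py <<'E'
from tgt import *
s=ctrl.get_state();R=Ro.from_rotvec(s['tool_rot']).as_matrix()
tip=s['position']+.0936*R[:,2]
print('t',s['time'],'tip slot-frame mm',1e3*B.T@(tip-O),'tilt err deg (slot axes)',B.T@(Ro.from_matrix(R)*Ro.from_matrix(G).inv()).as_rotvec(degrees=True))
print('F slot',B.T@s['ft_force'],'M slot',B.T@s['torque'],'q',s['joint_positions'],'grip',s['grip_width'])
E
python3 rep.py; python3 plan.py | tail -n +3
python3 - <<'E'
from h import *
snap('wrist','w4');snap('side','s4')
a=cv2.imread('pics/w4.png')[100:320,200:440];cv2.imwrite('pics/w4c.png',cv2.resize(a,None,fx=2.5,fy=2.5,interpolation=cv2.INTER_CUBIC))
E
```

```text
t 10.35 tip slot-frame mm [-1.1728 -2.4712 17.8067] tilt err deg (slot axes) [-0.0944  3.5666 -0.1688]
F slot [-1.6696  0.2869 -3.2313] M slot [-0.0019  0.5894  0.0066] q [ 0.687  -0.282  -0.1554  2.1102 -0.1901  0.9996  0.438 ] grip 0.22892072863900875
0.022 4.0 q2 -0.28094589918818696 turn [0.1  0.42 0.19] shift [0.05 0.23 0.46]
0.018 3.5 q2 -0.2828428706781018 turn [ 0.02 -0.07  0.19] shift [0.13 0.21 0.06]
0.015 3.0000000000000004 q2 -0.2860540218050292 turn [-0.07 -0.56  0.19] shift [ 0.17  0.21 -0.24]
0.01 2.5 q2 -0.286119959948959 turn [-0.15 -1.06  0.19] shift [ 0.28  0.19 -0.73]
0.005 2.0 q2 -0.28593807240433566 turn [-0.24 -1.55  0.19] shift [ 0.4   0.17 -1.22]
0 1.5000000000000002 q2 -0.28549936654768404 turn [-0.32 -2.04  0.19] shift [ 0.52  0.15 -1.71]
-0.005 1.0 q2 -0.28479451269977973 turn [-0.41 -2.53  0.19] shift [ 0.63  0.13 -2.2 ]
-0.01 0.5 q2 -0.28381383575378877 turn [-0.49 -3.03  0.19] shift [ 0.75  0.11 -2.69]
-0.02 0.0 q2 -0.2739615148923815 turn [-0.57 -3.52  0.19] shift [ 1.06  0.06 -3.65]
```

View pics/w4c.png

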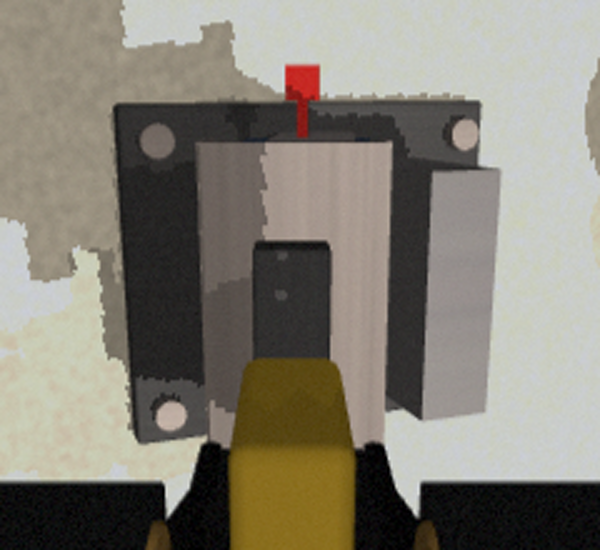

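Crop w4c shows the bar's +y end at (255-329,243) centred over the collar, with the collar's +y corners at (195,142) and (392,141). I'll check the jig fit against this.

```bash
python3 - <<'E'
import io,contextlib
with contextlib.redirect_stdout(io.StringIO()):
    import fit; from tgt import *
from scipy.optimize import least_squares
np.set_printoptions(precision=4,suppress=True)
px=np.array([(195,142),(392,141)])/2.5+[200,100]
for h in(.009,.0109,.013):
  L=np.array([(-.028,.064,h),(.028,.064,h)])
  print(h,'pred',proj('w4',L@B.T+O).round(1).tolist(),'seen',px.tolist())
  f=lambda p:(proj('w4',(L+[p[0],p[1],0])@B.T+O)-px).ravel()
  m=least_squares(f,[0,0]);print(' slot-frame correction mm',1e3*m.x,m.fun.round(1))
# edge lines
for (a,xl) in(((210,440),-.028),((384,440),.028)):
  q=np.array(a)/2.5+[200,100]
  ys=np.linspace(-.064,.064,50);Q=proj('w4',np.c_[np.full(50,xl),ys,np.full(50,.0109)]@B.T+O)
  print('edge pred col at row',q, np.interp(q[1],Q[::-1,1],Q[::-1,0]) )
E
```

```text
0.009 pred [[281.3, 157.0], [354.9, 157.0]] seen [[278.0, 156.8], [356.8, 156.4]]
 slot-frame correction mm [-0.492   0.3525] [ 2.6 -0.3 -2.6  0.1]
0.0109 pred [[280.9, 157.1], [355.0, 157.1]] seen [[278.0, 156.8], [356.8, 156.4]]
 slot-frame correction mm [-0.3841  0.442 ] [ 2.4 -0.3 -2.3  0.1]
0.013 pred [[280.4, 157.3], [355.1, 157.3]] seen [[278.0, 156.8], [356.8, 156.4]]
 slot-frame correction mm [-0.2649  0.5408] [ 2.1 -0.3 -2.   0.1]
edge pred col at row [284. 276.] 284.77346880802384
edge pred col at row [353.6 276. ] 351.545458120264
```

carry_out(steps=[[0,-0.2,0.1,0.08,0.1,-0.05,0],[0,-0.4,0.19,0.12,0.15,-0.14,0],[-0.07,-0.56,0.19,0.13,0.15,-0.24,0],[-0.1,-0.7,0.19,0.16,0.14,-0.4,0],[-0.12,-0.9,0.19,0.2,0.14,-0.55,0],[-0.15,-1.06,0.19,0.24,0.13,-0.73,0],[-0.18,-1.2,0.19,0.27,0.12,-0.88,0],[-0.18,-1.2,0.19,0.27,0.12,-0.88,0]])

```text
time: 11.25
position: [0.4298, -0.2174, 0.2103]
tool_rot: [2.176, 1.839, 0.333]
ft_force: [-0.3, -0.1, -3.4]
grip_width: 0.231
grip_force: 45.0
```

```bash
python3 rep.py; python3 plan.py | tail -n 6
```

```text
t 11.25 tip slot-frame mm [-0.4758 -0.6824  8.4899] tilt err deg (slot axes) [-0.0096  2.3846  0.0023]
F slot [-1.5255 -0.1588 -3.0058] M slot [ 0.0478  0.6175 -0.0266] q [ 0.6835 -0.2858 -0.152   2.1365 -0.2049  0.9596  0.4531] grip 0.23071100438888556
0.01 2.5 q2 -0.2861026883773438 turn [0.03 0.11 0.  ] shift [0.01 0.07 0.16]
0.005 2.0 q2 -0.28592011035037196 turn [-0.05 -0.38  0.  ] shift [ 0.13  0.05 -0.33]
0 1.5000000000000002 q2 -0.28548072277526254 turn [-0.14 -0.87  0.  ] shift [ 0.25  0.03 -0.82]
-0.005 1.0 q2 -0.2847751997080657 turn [-0.22 -1.37  0.  ] shift [ 0.36  0.01 -1.31]
-0.01 0.5 q2 -0.283793867378407 turn [-0.3  -1.86  0.  ] shift [ 0.48 -0.01 -1.8 ]
-0.02 0.0 q2 -0.2739410553027435 turn [-0.39 -2.35  0.  ] shift [ 0.79 -0.07 -2.75]
```

carry_out(steps=[[-0.02,-0.2,0,0.04,0,-0.16,0],[-0.05,-0.38,0,0.09,-0.01,-0.33,0],[-0.08,-0.55,0,0.13,-0.02,-0.5,0],[-0.11,-0.7,0,0.17,-0.02,-0.66,0],[-0.14,-0.87,0,0.21,-0.03,-0.82,0],[-0.16,-1.03,0,0.25,-0.04,-0.98,0],[-0.19,-1.2,0,0.28,-0.04,-1.14,0],[-0.22,-1.37,0,0.32,-0.05,-1.31,0],[-0.22,-1.37,0,0.32,-0.05,-1.31,0]])

```text
time: 12.15
position: [0.433, -0.2178, 0.1972]
tool_rot: [2.16, 1.826, 0.354]
ft_force: [-0.2, 0.2, -3.3]
grip_width: 0.228
grip_force: 45.0
```

```bash
python3 rep.py; python3 plan.py | tail -n 3
```

```text
t 12.15 tip slot-frame mm [-0.2989 -0.6022 -4.8798] tilt err deg (slot axes) [0.0005 0.991  0.0015]
F slot [-1.4537  0.1583 -2.9724] M slot [-0.016   0.6988 -0.0127] q [ 0.6795 -0.285  -0.146   2.1694 -0.2224  0.9054  0.4715] grip 0.228058212236712
-0.005 1.0 q2 -0.28474593671896975 turn [ 0.    0.01 -0.  ] shift [0.04 0.05 0.  ]
-0.01 0.5 q2 -0.28376283668939406 turn [-0.08 -0.48 -0.  ] shift [ 0.16  0.03 -0.49]
-0.02 0.0 q2 -0.27390737333485765 turn [-0.16 -0.98 -0.  ] shift [ 0.47 -0.02 -1.44]
```

carry_out(steps=[[-0.03,-0.2,0,0.05,-0.01,-0.2,0],[-0.06,-0.35,0,0.08,-0.02,-0.35,0],[-0.08,-0.5,0,0.12,-0.03,-0.5,0],[-0.11,-0.65,0,0.18,-0.04,-0.67,0],[-0.13,-0.8,0,0.24,-0.05,-0.85,0],[-0.15,-0.9,0,0.3,-0.06,-1.05,0],[-0.16,-0.98,0,0.36,-0.07,-1.25,0],[-0.16,-0.98,0,0.43,-0.08,-1.44,0],[-0.16,-0.98,0,0.43,-0.08,-1.44,0]])

```text
time: 13.05
position: [0.4374, -0.2186, 0.1828]
tool_rot: [2.148, 1.816, 0.368]
ft_force: [-0.7, -0.2, -3.7]
grip_width: 0.228
grip_force: 45.0
```

```bash
python3 rep.py; python3 tgt.py -.02
```

```text
t 13.05 tip slot-frame mm [ -0.1913  -0.6226 -19.9248] tilt err deg (slot axes) [0.0101 0.0073 0.0027]
F slot [-2.0377 -0.3613 -3.1729] M slot [-0.0011  0.6292 -0.009 ] q [ 0.6752 -0.2735 -0.1431  2.1959 -0.2362  0.8529  0.4858] grip 0.22758798193976265
-0.02 [-0.0094 -0.0058 -0.0064] [0.0298 0.0598 0.0001]
13.05 [ 0.4374 -0.2186  0.1828] [-0.6925 -0.2494 -3.716 ] 0.22758798193976265 [-0.384   0.0649  0.9211] [0.1666 0.986  0.    ]
slot-frame TCP mm [-0.1795 -0.6391 73.6752] F [-2.0377 -0.3613 -3.1729]
```

carry_out(steps=[[0,0,0,0.08,-0.01,-0.18,0],[0,0,0,0.15,-0.03,-0.37,0],[0,0,0,0.23,-0.04,-0.55,0],[0,0,0,0.31,-0.05,-0.74,0],[0,0,0,0.38,-0.07,-0.92,0],[0,0,0,0.46,-0.08,-1.11,0],[0,0,0,0.54,-0.09,-1.29,0],[0,0,0,0.61,-0.1,-1.47,0],[0,0,0,0.69,-0.12,-1.66,0],[0,0,0,0.77,-0.13,-1.84,0]])

```text
time: 14.05
position: [0.4453, -0.2201, 0.1647]
tool_rot: [2.148, 1.815, 0.368]
ft_force: [0.7, 0.2, -2.9]
grip_width: 0.228
grip_force: 45.0
```

```bash
python3 rep.py
```

```text
t 14.05 tip slot-frame mm [  0.1845  -0.7809 -39.7474] tilt err deg (slot axes) [-0.0062 -0.0281 -0.0013]
F slot [-0.5311  0.3311 -2.9148] M slot [0.0304 0.6832 0.0123] q [ 0.6713 -0.2378 -0.1502  2.2073 -0.2366  0.8041  0.4843] grip 0.22835814324568515
```

carry_out(steps=[[0,0,0,0.08,-0.01,-0.18,0],[0,0,0,0.15,-0.03,-0.37,0],[0,0,0,0.23,-0.04,-0.55,0],[0,0,0,0.3,-0.05,-0.74,0],[0,0,0,0.38,-0.07,-0.92,0],[0,0,0,0.45,-0.08,-1.11,0],[0,0,0,0.53,-0.09,-1.29,0]])

```text
time: 14.75
position: [0.4507, -0.221, 0.1519]
tool_rot: [2.148, 1.815, 0.368]
ft_force: [-2.4, 1.3, 0.4]
grip_width: 0.223
grip_force: 45.0
```

```bash
python3 rep.py
```

```text
t 14.75 tip slot-frame mm [  0.2851  -0.7826 -53.6371] tilt err deg (slot axes) [-0.01   -0.043   0.0056]
F slot [-2.2003  0.8846  1.3852] M slot [ 0.227   0.9691 -0.0342] q [ 0.6686 -0.2117 -0.1549  2.2143 -0.2367  0.77    0.4833] grip 0.2233092181889627
```

carry_out(steps=[[0,0,0,0.04,-0.01,-0.09,0],[0,0,0,0.08,-0.01,-0.18,0],[0,0,0,0.11,-0.02,-0.28,0],[0,0,0,0.15,-0.03,-0.37,0],[0,0,0,0.19,-0.03,-0.46,0],[0,0,0,0.23,-0.04,-0.55,0]])

```text
time: 15.35
position: [0.453, -0.2214, 0.1464]
tool_rot: [2.148, 1.815, 0.369]
ft_force: [-2.2, 1.8, 0.2]
grip_width: 0.234
grip_force: 45.0
```

```bash
python3 rep.py
```

```text
t 15.35 tip slot-frame mm [  0.2703  -0.7685 -59.5635] tilt err deg (slot axes) [-0.0073 -0.0401  0.0029]
F slot [-2.1867  1.421   1.1397] M slot [0.3307 0.7754 0.0408] q [ 0.6674 -0.2002 -0.1569  2.217  -0.2367  0.7556  0.4828] grip 0.23437518894776546
```

carry_out(steps=[[0,0,0,0.02,0,-0.05,0],[0,0,0,0.04,-0.01,-0.09,0],[0,0,0,0.06,-0.01,-0.14,0],[0,0,0,0.08,-0.01,-0.18,0]])

```text
time: 15.75
position: [0.4537, -0.2215, 0.1446]
tool_rot: [2.148, 1.815, 0.368]
ft_force: [-2.1, 0.5, -0.2]
grip_width: 0.23
grip_force: 45.0
```

```bash
python3 rep.py
```

```text
t 15.75 tip slot-frame mm [  0.2662  -0.7558 -61.4999] tilt err deg (slot axes) [-0.01   -0.0379  0.0059]
F slot [-2.0265  0.1643  0.6371] M slot [ 0.2028  0.7811 -0.0172] q [ 0.6669 -0.1964 -0.1576  2.2178 -0.2365  0.7509  0.4825] grip 0.22981997921270084
```

carry_out(steps=[[0,0,0,0.02,0,-0.05,0],[0,0,0,0.04,-0.01,-0.09,0],[0,0,0,0.06,-0.01,-0.14,0]])

```text
time: 16.05
position: [0.4543, -0.2216, 0.1432]
tool_rot: [2.148, 1.815, 0.368]
ft_force: [-1.9, 1.2, 0.1]
grip_width: 0.229
grip_force: 45.0
```

```bash
python3 rep.py
```

```text
t 16.05 tip slot-frame mm [  0.2468  -0.7573 -63.0405] tilt err deg (slot axes) [-0.0085 -0.0343  0.0031]
F slot [-1.9197  0.8942  0.873 ] M slot [0.2088 0.6738 0.0326] q [ 0.6666 -0.1934 -0.1581  2.2184 -0.2365  0.7472  0.4824] grip 0.22883159590728383
```

carry_out(steps=[[0,0,0,0.02,0,-0.05,0],[0,0,0,0.04,-0.01,-0.09,0]])

```text
time: 16.25
position: [0.4544, -0.2216, 0.1431]
tool_rot: [2.148, 1.816, 0.368]
ft_force: [-12.4, 4.7, 13.5]
grip_width: 0.228
grip_force: 45.0
```

carry_out(steps=[[0,0,0,0.02,0,-0.05,0],[0,0,0,0.04,-0.01,-0.09,0]])

```text
time: 16.45
position: [0.4544, -0.2216, 0.1431]
tool_rot: [2.149, 1.817, 0.368]
ft_force: [-19.3, 7.8, 22.5]
grip_width: 0.224
grip_force: 45.0
```

```bash
python3 rep.py
```

```text
t 16.45 tip slot-frame mm [  0.1752  -0.7265 -63.2101] tilt err deg (slot axes) [0.0225 0.0351 0.0115]
F slot [-9.9322  4.4376 28.6493] M slot [0.9438 2.4729 0.0113] q [ 0.6665 -0.1921 -0.158   2.2173 -0.2361  0.7483  0.4823] grip 0.22443751439458107
```

carry_out(steps=[[0,0,0,-0.04,0.01,0.09,0],[0,0,0,-0.04,0.01,0.09,0],[0,0,0,-0.04,0.01,0.09,0],[0,0,0,-0.04,0.01,0.09,0]])

```text
time: 16.85
position: [0.4544, -0.2216, 0.1431]
tool_rot: [2.148, 1.816, 0.368]
ft_force: [-7.9, 3.3, 8.4]
grip_width: 0.225
grip_force: 45.0
```

```bash
python3 rep.py
```

```text
t 16.85 tip slot-frame mm [  0.2483  -0.758  -63.1493] tilt err deg (slot axes) [ 0.0023 -0.0098  0.0077]
F slot [-4.4264  1.9596 11.0141] M slot [0.5473 1.4582 0.0196] q [ 0.6666 -0.1928 -0.1581  2.218  -0.2363  0.7475  0.4823] grip 0.22511993268487623
```

carry_out(steps=[[0,0,0,0.02,0,-0.03,0],[0,0,0,0.02,0,-0.03,0],[0,0,0,0.02,0,-0.03,0],[0,0,0,0.02,0,-0.03,0],[0,0,0,0.02,0,-0.03,0],[0,0,0,0.02,0,-0.03,0],[0,0,0,0.02,0,-0.03,0],[0,0,0,0.02,0,-0.03,0]])

```text
time: 17.65
position: [0.4544, -0.2216, 0.1431]
tool_rot: [2.148, 1.816, 0.368]
ft_force: [-11.7, 4.3, 11.7]
grip_width: 0.223
grip_force: 45.0
```

```bash
python3 rep.py; python3 - <<'E'
from h import *
snap('wrist','w5');snap('top','t5')
a=cv2.imread('pics/w5.png')[100:400,200:440];b=cv2.imread('pics/t5.png')[220:300,350:440]
cv2.imwrite('pics/w5c.png',np.hstack([cv2.resize(a,(480,600)),cv2.resize(b,(300,267),interpolation=cv2.INTER_CUBIC)[[*range(267)]+[266]*333]]))
E
```

```text
t 17.65 tip slot-frame mm [  0.2242  -0.7681 -63.1492] tilt err deg (slot axes) [0.003  0.0054 0.0066]
F slot [-6.6895  2.3446 15.5401] M slot [ 0.6146  1.8007 -0.0039] q [ 0.6666 -0.1926 -0.1581  2.2178 -0.2361  0.7478  0.4821] grip 0.22315192484770435
```

View pics/w5c.png

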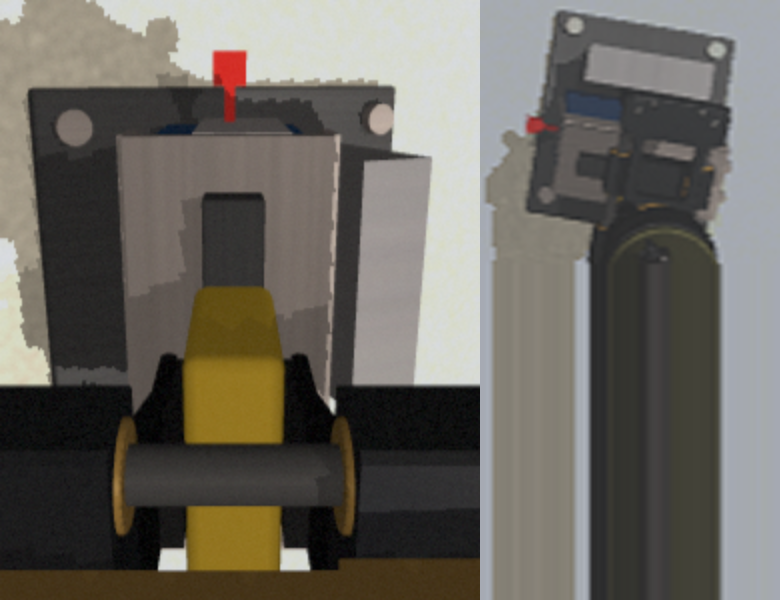

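Crop w5c shows the shoulder bar sitting flush and centred on the collar, with the blade in the opening. Next I'll ease the pressure and let go.

carry_out(steps=[[0,0,0,-0.03,0.005,0.06,0],[0,0,0,-0.05,0.01,0.11,0],[0,0,0,-0.05,0.01,0.11,0]])

```text
time: 18.05
position: [0.4543, -0.2216, 0.1431]
tool_rot: [2.148, 1.815, 0.368]
ft_force: [-3.0, 1.0, 2.8]
grip_width: 0.227
grip_force: 45.0
```

carry_out(steps=[[0,0,0,0,0,0,0.3],[0,0,0,0,0,0,0.4],[0,0,0,0,0,0,0.6],[0,0,0,0,0,0,0.8],[0,0,0,0,0,0,1],[0,0,0,0,0,0,1],[0,0,0,0,0,0,1],[0,0,0,0,0,0,1],[0,0,0,0,0,0,1],[0,0,0,0,0,0,1],[0,0,0,0,0,0,1],[0,0,0,0,0,0,1]])

```text
time: 19.25
position: [0.4544, -0.2215, 0.1431]
tool_rot: [2.148, 1.816, 0.368]
ft_force: [-0.5, 0.3, -0.1]
grip_width: 0.998
grip_force: 0.0
```

```bash
python3 rep.py
```

```text
t 19.25 tip slot-frame mm [  0.2576  -0.6988 -63.1571] tilt err deg (slot axes) [-0.0049 -0.029   0.0058]
F slot [-0.5675  0.2419  0.1333] M slot [-0.0197  0.3306  0.0201] q [ 0.6666 -0.1931 -0.1582  2.2184 -0.2364  0.747   0.4823] grip 0.9977713738901023
```

carry_out(steps=[[0,0,0,-0.2,0.03,0.46,1],[0,0,0,-0.5,0.08,1.2,1],[0,0,0,-0.8,0.13,1.9,1],[0,0,0,-1.1,0.19,2.7,1],[0.3,2,0,-1.3,0.2,3.5,1],[0.7,4,0,-1.4,0.2,4.4,1],[1,6,0,-1.4,0.2,5.4,1],[1.4,8,0,-1.3,0.2,6.6,1],[1.7,10,0,-1.2,0.2,8,1],[2,12,0,-1,0.2,10,1],[2,12,0,-1,0.2,12,1],[2,12,0,-1,0.2,12.5,1]])

```text
time: 20.45
position: [0.4456, -0.2201, 0.2712]
tool_rot: [2.281, 1.929, 0.184]
ft_force: [0.8, -0.7, 0.5]
grip_width: 1.002
grip_force: 0.0
```

carry_out(steps=[[0,0,0,0,-3,2,1],[0,0,0,0,-7,3,1],[0,0,0,0,-11,4,1],[0,0,0,0,-14,4,1],[0,0,0,0,-16,4,1],[0,0,0,0,-16,4,1]])

```text
time: 21.05
position: [0.4428, -0.382, 0.3068]
tool_rot: [2.29, 1.928, 0.18]
ft_force: [-0.3, 0.6, 0.1]
grip_width: 1.001
grip_force: 0.0
```

```bash
python3 rep.py; python3 - <<'E'
from h import *
snap('top','t6');snap('side','s6')
b=cv2.imread('pics/t6.png')[170:340,90:470];c=cv2.imread('pics/s6.png')[130:350,80:460]
cv2.imwrite('pics/e.png',np.vstack([cv2.resize(b,(600,268)),cv2.resize(c,(600,331))]))
E
```

```text
t 21.05 tip slot-frame mm [  58.1943 -160.9612   83.8094] tilt err deg (slot axes) [-0.0763 12.2442 -0.2317]
F slot [-0.3007  0.5232  0.2706] M slot [-0.0137  0.1235  0.0389] q [ 0.7845  0.0358 -0.058   1.6283 -0.0987  1.3198  0.572 ] grip 1.0009166768330127
```

View pics/e.png

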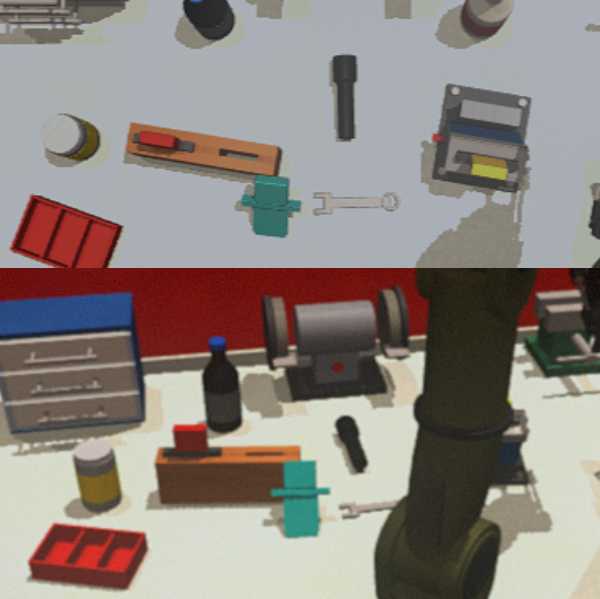

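Crop e shows the yellow gauge standing in the jig at (489,168) and the red one still in the rack. The turquoise look-alike seems to lie differently than it did at the start. I've used up my picture views, so I'll check its history with numbers.

```bash
python3 - <<'E'
from h import *
for f in('top0','t5','t6','side0','s3','s4','s6','w1','w2'):
    im=cv2.imread(f'pics/{f}.png');h=cv2.cvtColor(im,cv2.COLOR_BGR2HSV)
    m=cv2.inRange(h,(78,110,40),(95,255,255));n,l,st,c=cv2.connectedComponentsWithStats(m)
    if n<2: print(f,'none');continue
    k=1+st[1:,4].argmax();cn=np.argwhere(l==k)[:,::-1].astype(np.float32)
    print(f,st[k],c[k].round(1),[np.round(v,1) for v in cv2.minAreaRect(cn)])
E
```

```text
top0 [239 315  38  10 247] [257.1 319.4] [array([257.7, 319.5]), array([37.2,  7.4]), np.float64(6.7)]
t5 [243 281  37  40 861] [261.1 300.2] [array([260.8, 300.4]), array([36.4, 37.4]), np.float64(6.3)]
t6 [243 281  37  40 861] [261.1 300.2] [array([260.8, 300.4]), array([36.5, 37.5]), np.float64(7.1)]
side0 [251 267  38  42 666] [269.5 284.8] [array([269. , 286.1]), array([34.8, 42.1]), np.float64(23.2)]
s3 [ 252  258   36   51 1079] [269.7 283.1] [array([269.8, 282.9]), array([49.7, 35.2]), np.float64(85.2)]
s4 [ 252  258   36   51 1075] [269.7 283.2] [array([269.8, 282.9]), array([49.7, 35.2]), np.float64(85.2)]
s6 [ 252  258   36   51 1075] [269.7 283.1] [array([269.8, 282.9]), array([49.7, 35.2]), np.float64(85.2)]
w1 none
w2 [ 228  210   71   79 3401] [264.3 249.1] [array([264.2, 248. ]), array([77.8, 64.3]), np.float64(75.4)]
```

```bash
python3 - <<'E'
from h import *
c=[onz('t6',u,v,.01) for u,v in[(243,281),(280,281),(280,321),(243,321)]];print(np.round(c,3))
print('lying in w2:',proj('w2',c).round(0).tolist())
b=onz('top0',257.7,319.5,.0875);print('upright xy',b)
for z in(0,.14): print('upright z',z,proj('w2',[[b[0]+dx,b[1]+dy,z] for dx in(-.01,.01) for dy in(-.03,.03)]).round(0).tolist())
E
```

```text
[[0.441 0.188 0.01 ]
 [0.441 0.086 0.01 ]
 [0.332 0.085 0.01 ]
 [0.331 0.186 0.01 ]]
lying in w2: [[296.0, 194.0], [310.0, 264.0], [235.0, 277.0], [217.0, 209.0]]
upright xy [0.33581462 0.13792033 0.0875    ]
upright z 0 [[229.0, 260.0], [218.0, 220.0], [242.0, 258.0], [232.0, 218.0]]
upright z 0.14 [[196.0, 306.0], [180.0, 253.0], [214.0, 303.0], [199.0, 249.0]]
```

```bash
python3 -c "
from bench import ctrl
print(ctrl.close_job())"
```

```text
the job is handed in; nothing more can be done
None
```

The yellow gauge is seated flush on the collar (about 11.9 mm high), pressed home at about 15–18 N after one brief overshoot to about 30 N, released, left standing, and handed in at about 21 s. The red gauge is still in the rack. Two caveats: joint 2 went up to 0.002 rad past its -0.3 limit, and the turquoise look-alike toppled in the first 2.6 s, when the gripper was still about 0.3 m up and had touched nothing I know of, so I left it alone.

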